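# Start the ring polisher

### The arm

A 7-joint arm with a two-finger parallel gripper is mounted at the origin on the work surface. World frame = base frame: x ahead of the robot, y to its left, z up, the work surface at z = 0. Lengths are in mm, angles in rad, forces in N, time in s.
With the tool pointing down it reaches from about 400 to 875 mm from the base axis. Payload 4.4 kg.
Tool frame: the origin (TCP) lies between the finger pads; the fingertips stand 22 mm ahead of it and the grasp point (between the pads) lies 3 mm ahead of it; z points along the fingers, y is the line along which they close (so a half turn about z gives the same grasp; the last joint's range is limited). The gripper opens to 85 mm and grips with 20 to 120 N. Pads are 22 mm wide; open, the fingers measure 114 mm over their backs; the gripper's body (76 mm by 85 mm) begins 54 mm behind the grasp point. The pads swing forward as they close: fully open they stand 13 mm farther back than shut.
Start: joints at [-1.235, 0.628, 0.038, 1.517, -0.027, 0.996, -0.02], TCP at [254.178, 598.257, 253.313] pointing down, gripper open.
Joint ranges: [-3.06, 3.06], [-0.37, 2.12], [-1.25, 1.32], [0.18, 2.47], [-1.1, 4.24], [0.23, 1.98], [-2.94, 2.94]. Speed limits (rad/s): [2.57, 2.57, 3.14, 3.14, 3.14, 3.14, 3.14].

### API

Orientations are given as [roll, pitch, yaw] about the fixed x, y, z axes, in that order (R = Rz(yaw) Ry(pitch) Rx(roll)).
In Python, from cell import ctrl gives the robot as it stands.
- The arm moves only by the tool step_arm, never from a script. Its argument "plan" is a list of rows, each an object of numbers: "dx", "dy", "dz": the shift along the tool's x, y, z scaled (see below); "ax", "ay", "az": the turn, a rotation vector about the tool's x, y, z scaled (see below); "gripper": the opening, from 0 (shut) to 1 (fully open). A call has 1 to 20 rows; each row shifts and turns the commanded pose from where the row before left it, along the tool's axes as they then stand; what a row does not reach is not made up. The controller multiplies each number of a shift by 0.3 m and each number of a turn by 90 degrees. A row lasts 1/8 s, in which the tool goes at most 62.5 mm and 10.7 degrees, less where a joint would pass 70% of its speed; a pose out of reach is approached as far as the arm can. A call with a number of a shift or a turn outside -1 to 1 is refused whole. A call with a gripper value outside its range is refused whole. The fingers move at their own pace and stop on an object; the grip force is fixed at half the most. Time passes only in rows, so rows that do not move let the fingers close. It gives the time, the measured TCP pose, the force, the opening and the grip force at its end, in the units of the state.
- ctrl.read_state(): the state, without advancing time (a new reading comes with each control period).
- ctrl.get_image(name): name is "scene" or "top"; returns a dict with "color" (480x640x3 uint8, red, green, blue), "range_z" (480x640 float32, mm along the optical axis (not along the pixel's ray), 0 where there is no reading), "fx", "fy", "cx", "cy" (pixels), "T" (4x4, takes a point from camera to world coordinates). Camera axes: x right, y down, z forward; pixel columns grow to the right and rows downward; lengths in mm; the calibration is good to about 2 mm. A picture is of the moment at which its call begins.
- ctrl.finish_job(): hands the job in; it is judged then, once.
The state is a dict: "clock": time; "qpos": joint angles; "qd": joint speeds; "tau": joint torques, N m; "eef_pos": TCP position; "tool_rot": TCP orientation; "force": force on the tool from outside, world axes, zero at the start; "torque": the same for the moment, N m; "width": finger opening in mm; "gripper_force": force on a finger pad.
Only numpy, scipy, OpenCV 4.12 (cv2) and the standard library are available. Lean on these libraries where they do the work, as an engineer would, in place of code of your own. Each camera call takes 0.05 s, during which the arm holds its last target. There are 200 camera calls.

### The job

Start the jeweller's pin polisher with the closed fingertips only: first push its yellow lid fully shut, then press the far half of the rocker switch (the half with the green bar) down to switch it on, then press the green button fully in, keep it in for about half a second and let it go. Do not press the red or the white button, do not lift the lid further open, and leave the cups, jar, ring, cone, block and hammer where they are.

Things in the scene. Friction and masses are not known exactly. Their poses are not given: they have to be found in the camera images.
- polisher: fixed grey pin polisher, 220 (its x) x 300 (y) x 100 mm high, yaw within 0.35 rad. Origin: centre of its underside, on the table; x to its back (away from the robot), y left, z up. Left half (y 0 to 150): open tub under a yellow lid. Right half: flat deck 100 mm above the table, rocker switch centred at x 0, y -50 mm, three buttons at y -115 mm, x -48, 0, 48 mm
- lid (a joint): the yellow lid's opening angle, rad: 0 = shut, flat on the tub; starts 0.55 to 0.8. Stiff hinge: it stays where it is left; about 1 to 3 N pressed down on it closes it
- lid_hinge (a point): middle of the hinge line, along the polisher's y at the tub's back edge, 102 mm above the table. The lid is a plate 205 mm long from hinge to front edge, 146 wide, 10 thick, its underside on the hinge line, with a 60 mm wide tab 19 mm beyond its free edge. Shut, its top is level 112 mm above the table
- lid_push (a point): point on the lid's top face, 120 mm from the hinge line, mid-width; moves with the lid
- rocker (a joint): angle of the black rocker switch, rad: 0 = off (its far half, with the green bar, is up), 0.4 = on (the far half is pressed level, 115 mm above the table, and the front half is up). It stays where it is left; about 2 to 3 N pressed down on the far half moves it
- rocker_on (a point): point on top of the rocker's far half (green bar), 20 mm from the pivot, moving with it; about 123 mm above the table when off, 115 mm when on. The rocker is two flat wings in a shallow V, each 30 mm long (along polisher x), 34 wide, 6 thick, on a pivot along polisher y at x 0, y -50, z 112 mm
- start (a joint): travel of the green start button. Joint value 0 = out, 0.006 m = fully in, springs back when let go; about 1.2 N starts it moving and 4 N holds it fully in.
- start_top (a point): the green push button, pressed straight down: cap 24 mm across, 10 mm out of a 40 mm round aluminium collar. The point is the centre of the cap's top, 122 mm above the table when out; it moves with the cap. The three buttons stand in a row near the deck's right edge, 48 mm apart, in any order
- stop (a joint): travel of the red stop button. Joint value 0 = out, 0.006 m = fully in, springs back when let go; about 1.2 N starts it moving and 4 N holds it fully in.
- stop_top (a point): the red push button, pressed straight down: cap 24 mm across, 10 mm out of a 40 mm round aluminium collar. The point is the centre of the cap's top, 122 mm above the table when out; it moves with the cap. The three buttons stand in a row near the deck's right edge, 48 mm apart, in any order
- timer (a joint): travel of the white timer button. Joint value 0 = out, 0.006 m = fully in, springs back when let go; about 1.2 N starts it moving and 4 N holds it fully in.
- timer_top (a point): the white push button, pressed straight down: cap 24 mm across, 10 mm out of a 40 mm round aluminium collar. The point is the centre of the cap's top, 122 mm above the table when out; it moves with the cap. The three buttons stand in a row near the deck's right edge, 48 mm apart, in any order
- ring_blank: plain brass ring blank, 24 mm across, 8 mm high, lying loose on the polisher's deck near its far edge; bystander, origin at its underside
- ring_cone: small wooden ring cone, 24 mm across at the foot, 42 mm high, standing loose on the deck near its front edge; bystander, origin at its underside
- cup_a: white plastic cup, 74 mm across, 90 mm high, on the table to the left of the polisher; bystander, origin at its underside
- cup_b: white plastic cup, 74 mm across, 90 mm high, on the table to the right of the polisher; bystander, origin at its underside
- jar: amber glass jar with a black cap, 60 mm across, 85 mm high, left of the polisher; bystander, origin at its underside
- bench_block: light wooden bench block, 100 x 55 x 40 mm, right of the polisher; bystander, origin at its underside
- hammer: hammer, 220 mm long, lying behind the polisher; bystander, origin at its underside

How it is judged:
By the outcome, as a careful person would: the job done as asked, in the order asked, and still so for the second after the job is handed in, with the robot touching nothing.
It also fails if it takes over 51 s, if anything falls off the work surface, if the arm or the gripper's body presses on something with over 40 N, if the wrist force passes 120 N, or if a joint passes its speed limit or range.

## Working session

There is one attempt and no reset: what is moved stays moved. The work goes in short steps, Python scripts to look and compute and a tool call to move; the robot and the scene stay as the last step left them, time stands still between calls to the robot, and variables do not carry over. Pictures are saved under pics/ and viewed, at most 10 in all, crops included, and the job is handed in when it is done.

Besides the shell and the picture viewer there is one more tool, called after ">>>" as name([rows], argument=value, ...), one row to a line, values as JSON. step_arm: Moves the arm, as the interface text tells. Shifts and turns lie within -1 to 1; 1 stands for 0.3 m of shift or 90 degrees of turn. Its arguments: {"type":"object","properties":{"plan":{"type":"array"}},"required":["plan"]}

```bash
mkdir -p pics; cat > h.py <<'E'
import numpy as np, cv2
from cell import ctrl
def grab(n,save=None):
    im=ctrl.get_image(n)
    if save: cv2.imwrite(f'pics/{save}.png',cv2.cvtColor(im['color'],cv2.COLOR_RGB2BGR))
    return im
def cloud(im):
    z=im['range_z'];v,u=np.indices(z.shape)
    P=np.stack([(u-im['cx'])/im['fx']*z,(v-im['cy'])/im['fy']*z,z],-1)
    return P@im['T'][:3,:3].T+im['T'][:3,3]
def ray(im,u,v,h):
    d=im['T'][:3,:3]@np.array([(u-im['cx'])/im['fx'],(v-im['cy'])/im['fy'],1]);o=im['T'][:3,3]
    return o+d*(h-o[2])/d[2]
E
python3 - <<'E'
from h import *
for n in('top','scene'):
    im=grab(n,n+'0');np.savez(n+'0.npz',**im);print(n,im['T'].round(2).tolist(),im['fx'])
s=ctrl.read_state();print(s['clock'],s['eef_pos'],s['tool_rot'],s['force'],s['width'])
E
```

```text
top [[-0.03, -0.99, 0.14, 455.72], [-1.0, 0.03, -0.01, 37.16], [0.0, -0.14, -0.99, 1114.03], [0.0, 0.0, 0.0, 1.0]] 514.1558066617695
scene [[0.75, 0.45, -0.48, 1015.09], [0.66, -0.51, 0.55, -474.88], [-0.0, -0.73, -0.69, 718.43], [0.0, 0.0, 0.0, 1.0]] 470.38187470720476
0.1 [253.96911053 597.77841448 252.49791194] [-3.13991677e+00  3.28420503e-05  2.73980681e+00] [ 0.07805078 -0.46615002  0.79129408] 85.39482712139387
```

View pics/top0.png

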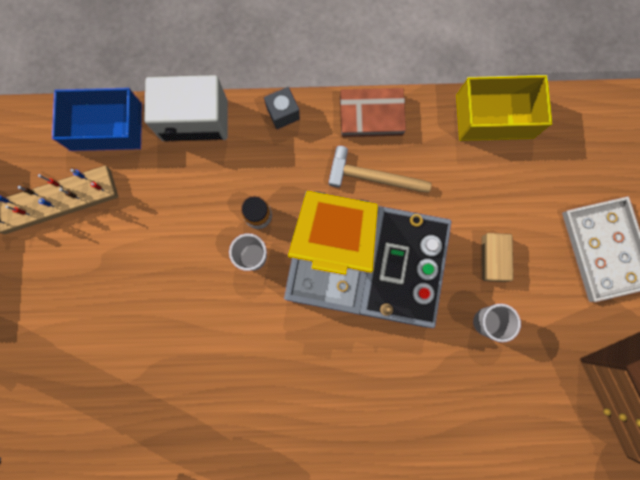

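View pics/scene0.png

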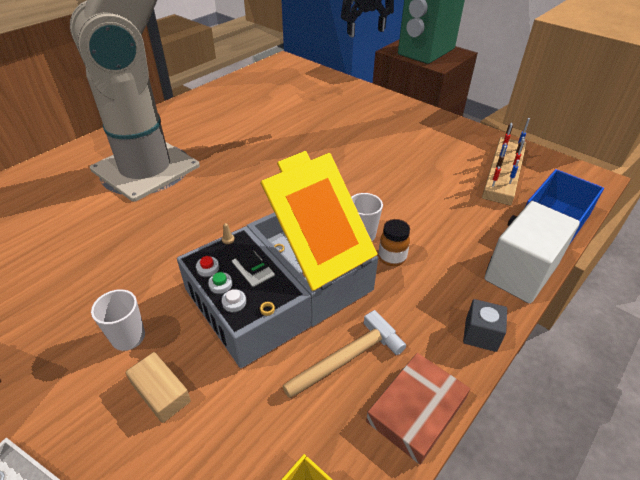

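The top view shows the polisher with its lid open at (335,230). The buttons are white (431,245), green in the middle (428,269) and red (424,294). The rocker is at (395,263) and the ring at (416,220); the cone is at (387,309). The scene view confirms this, with the same three buttons at about (234,300), (220,283) and (207,266).

```bash
cat > m.py <<'E'
from h import *
import sys
tag=sys.argv[1]
for n in('top','scene'):
    im=dict(np.load(f'{n}{tag}.npz'));C=cloud(im);hsv=cv2.cvtColor(im['color'],cv2.COLOR_RGB2HSV);H,S,V=cv2.split(hsv)
    roi=(abs(C[...,0]-600)<260)&(abs(C[...,1]+20)<230)&(C[...,2]>85)&(C[...,2]<300)
    ms={'green':(H>45)&(H<85)&(S>90),'red':((H<4)|(H>174))&(S>150),'white':(S<40)&(V>175),'lid':(H<32)&(H>3)&(S>200)&(V>120)}
    for k,m in ms.items():
        nn,l,st,c=cv2.connectedComponentsWithStats((m&roi).astype(np.uint8))
        for i in range(1,nn):
            if st[i,4]>12:
                P=C[l==i];md=np.median(P,0);h={'green':122,'red':122,'white':122}.get(k,112)
                print(n,k,c[i].round(1),st[i,4],'med',md.round(1),'ray@%d'%h,ray(im,*c[i],h).round(1))
                if k=='lid' and st[i,4]>500:
                    Q=P-P.mean(0);nrm=np.linalg.svd(Q,full_matrices=False)[2][2];nrm*=np.sign(nrm[2])
                    print('  normal',nrm.round(3),'angle',np.arccos(nrm[2]).round(3),'az',np.arctan2(-nrm[1],-nrm[0]).round(3),'mean',P.mean(0).round(1),'z',P[:,2].min().round(),P[:,2].max().round())
    # deck
    d=(abs(C[...,2]-100)<4)&roi
    r=cv2.minAreaRect(C[d][:,:2].astype(np.float32));print(n,'deck rect',r)
E
python3 m.py 0
```

```text
top green [396.9 252.4] 82 med [ 570.6 -123.3  123.1] ray@122 [ 570.6 -123.3  122. ]
top green [427.7 268.7] 102 med [ 536.7 -181.3  122.2] ray@122 [ 537.  -181.5  122. ]
top red [423.9 293. ] 89 med [ 490.5 -171.1  122.4] ray@122 [ 490.5 -171.2  122. ]
top white [244.2 254.1] 128 med [572.2 180.   90. ] ray@122 [575.7 173.3 122. ]
top white [430.1 244. ] 213 med [ 586.6 -189.7  116.1] ray@122 [ 585.1 -188.9  122. ]
top white [262.8 244.7] 16 med [597.9 139.7  90.3] ray@122 [593.1 136.8 122. ]
top white [427.5 261.8] 38 med [ 551.2 -183.5  113.1] ray@122 [ 550.4 -181.8  122. ]
top lid [335.  232.8] 5668 med [600.   -0.9 197.5] ray@112 [614.   -4.8 112. ]
  normal [ 0.671 -0.149  0.726] angle 0.758 az 2.924 mean [603.   -1.8 193.8] z 108.0 266.0
top deck rect ((563.0338134765625, -69.84532165527344), (299.9092102050781, 220.05870056152344), 77.35985565185547)
scene green [257.7 266.3] 61 med [ 573.4 -121.8  123.1] ray@122 [ 572.6 -121.   122. ]
scene green [219.1 278. ] 150 med [ 542.8 -182.5  121.2] ray@122 [ 543.2 -182.9  122. ]
scene red [206.1 261.7] 135 med [ 496.4 -172.2  121.1] ray@122 [ 496.9 -173.   122. ]
scene white [369.1 202.8] 98 med [599.6 184.   89.8] ray@122 [613.6 146.7 122. ]
scene white [249.5 274.3] 142 med [ 570.2 -136.2  105.9] ray@122 [ 575.6 -143.2  122. ]
scene white [223.3 285.2] 74 med [ 553.2 -183.5  111.8] ray@122 [ 560.7 -188.7  122. ]
scene white [235.1 297.6] 243 med [ 593.1 -191.2  118.4] ray@122 [ 595.4 -193.5  122. ]
scene lid [318.  217.3] 9032 med [612.9  -8.  184.2] ray@112 [558.4  54.4 112. ]
  normal [ 0.674 -0.152  0.723] angle 0.762 az 2.92 mean [613.   -7.6 183.8] z 108.0 264.0
scene deck rect ((565.9597778320312, -69.576171875), (299.93267822265625, 224.58872985839844), 77.42877960205078)
```

>>> step_arm([
  {"dz": -0.2,"gripper": 0},
  {"dz": -0.05,"az": -0.115,"gripper": 0},
  {"dx": -0.1,"dy": -0.12,"gripper": 0},
  {"dx": -0.1,"dy": -0.12,"gripper": 0},
  {"dx": -0.1,"dy": -0.12,"gripper": 0},
  {"dx": -0.1,"dy": -0.12,"gripper": 0},
  {"dx": -0.1,"dy": -0.12,"gripper": 0},
  {"dx": -0.1,"dy": -0.12,"gripper": 0},
  {"dx": -0.1,"dy": -0.12,"gripper": 0},
  {"dx": -0.1,"dy": -0.12,"gripper": 0},
  {"dx": -0.1,"dy": -0.12,"gripper": 0},
  {"dx": -0.1,"dy": -0.12,"gripper": 0},
  {"dx": -0.1,"dy": -0.12,"gripper": 0},
  {"dx": -0.1,"dy": -0.12,"gripper": 0},
  {"gripper": 0},
  {"gripper": 0},
])

```text
invalid input
```

>>> step_arm([
  {"dx": 0,"dy": 0,"dz": -0.2,"ax": 0,"ay": 0,"az": 0,"gripper": 0},
  {"dx": 0,"dy": 0,"dz": -0.05,"ax": 0,"ay": 0,"az": -0.115,"gripper": 0},
  {"dx": -0.1,"dy": -0.12,"dz": 0,"ax": 0,"ay": 0,"az": 0,"gripper": 0},
  {"dx": -0.1,"dy": -0.12,"dz": 0,"ax": 0,"ay": 0,"az": 0,"gripper": 0},
  {"dx": -0.1,"dy": -0.12,"dz": 0,"ax": 0,"ay": 0,"az": 0,"gripper": 0},
])

```text
clock: 0.72
eef_pos: [318.7, 471.5, 327.9]
tool_rot: [-3.141, -0.0, 2.921]
force: [0.6, -0.8, 0.2]
width: 0.3
gripper_force: 0.0
```

>>> step_arm([
  {"dx": -0.118,"dy": -0.133,"dz": 0,"ax": 0,"ay": 0,"az": 0,"gripper": 0},
  {"dx": -0.118,"dy": -0.133,"dz": 0,"ax": 0,"ay": 0,"az": 0,"gripper": 0},
  {"dx": -0.118,"dy": -0.133,"dz": 0,"ax": 0,"ay": 0,"az": 0,"gripper": 0},
  {"dx": -0.118,"dy": -0.133,"dz": 0,"ax": 0,"ay": 0,"az": 0,"gripper": 0},
  {"dx": -0.118,"dy": -0.133,"dz": 0,"ax": 0,"ay": 0,"az": 0,"gripper": 0},
  {"dx": -0.118,"dy": -0.133,"dz": 0,"ax": 0,"ay": 0,"az": 0,"gripper": 0},
  {"dx": -0.118,"dy": -0.133,"dz": 0,"ax": 0,"ay": 0,"az": 0,"gripper": 0},
  {"dx": -0.118,"dy": -0.133,"dz": 0,"ax": 0,"ay": 0,"az": 0,"gripper": 0},
  {"dx": -0.118,"dy": -0.133,"dz": 0,"ax": 0,"ay": 0,"az": 0,"gripper": 0},
  {"dx": -0.118,"dy": -0.133,"dz": 0,"ax": 0,"ay": 0,"az": 0,"gripper": 0},
  {"dx": 0,"dy": 0,"dz": 0,"ax": 0,"ay": 0,"az": 0,"gripper": 0},
])

```text
clock: 2.1
eef_pos: [577.2, 0.5, 327.7]
tool_rot: [-3.138, 0.001, 2.912]
force: [-0.1, 0.7, 0.0]
width: 0.2
gripper_force: 0.0
```

>>> step_arm([
  {"dx": 0,"dy": 0,"dz": 0.1,"ax": 0,"ay": 0,"az": 0,"gripper": 0},
  {"dx": 0,"dy": 0,"dz": 0.1,"ax": 0,"ay": 0,"az": 0,"gripper": 0},
  {"dx": 0,"dy": 0,"dz": 0.03,"ax": 0,"ay": 0,"az": 0,"gripper": 0},
  {"dx": 0,"dy": 0,"dz": 0.03,"ax": 0,"ay": 0,"az": 0,"gripper": 0},
  {"dx": 0,"dy": 0,"dz": 0.03,"ax": 0,"ay": 0,"az": 0,"gripper": 0},
  {"dx": 0.006,"dy": 0,"dz": 0.03,"ax": 0,"ay": 0,"az": 0,"gripper": 0},
  {"dx": 0.006,"dy": 0,"dz": 0.03,"ax": 0,"ay": 0,"az": 0,"gripper": 0},
])

```text
clock: 2.98
eef_pos: [572.7, 7.0, 223.1]
tool_rot: [3.141, 0.001, 2.92]
force: [-0.6, -1.2, 1.4]
width: 0.1
gripper_force: 0.5
```

>>> step_arm([
  {"dx": 0.008,"dy": 0,"dz": 0.03,"ax": 0,"ay": 0,"az": 0,"gripper": 0},
  {"dx": 0.008,"dy": 0,"dz": 0.03,"ax": 0,"ay": 0,"az": 0,"gripper": 0},
  {"dx": 0.008,"dy": 0,"dz": 0.03,"ax": 0,"ay": 0,"az": 0,"gripper": 0},
  {"dx": 0.008,"dy": 0,"dz": 0.03,"ax": 0,"ay": 0,"az": 0,"gripper": 0},
  {"dx": 0.008,"dy": 0,"dz": 0.03,"ax": 0,"ay": 0,"az": 0,"gripper": 0},
  {"dx": 0.008,"dy": 0,"dz": 0.03,"ax": 0,"ay": 0,"az": 0,"gripper": 0},
  {"dx": 0.008,"dy": 0,"dz": 0.03,"ax": 0,"ay": 0,"az": 0,"gripper": 0},
  {"dx": 0.005,"dy": 0,"dz": 0.03,"ax": 0,"ay": 0,"az": 0,"gripper": 0},
  {"dx": 0,"dy": 0,"dz": 0.02,"ax": 0,"ay": 0,"az": 0,"gripper": 0},
])

```text
clock: 4.1
eef_pos: [554.5, 11.1, 144.6]
tool_rot: [-3.141, -0.001, 2.921]
force: [-0.7, 0.5, 0.2]
width: -0.4
gripper_force: 0.4
```

>>> step_arm([
  {"dx": 0,"dy": 0,"dz": 0.015,"ax": 0,"ay": 0,"az": 0,"gripper": 0},
  {"dx": 0,"dy": 0,"dz": 0.01,"ax": 0,"ay": 0,"az": 0,"gripper": 0},
  {"dx": 0,"dy": 0,"dz": 0.007,"ax": 0,"ay": 0,"az": 0,"gripper": 0},
  {"dx": 0,"dy": 0,"dz": 0.005,"ax": 0,"ay": 0,"az": 0,"gripper": 0},
  {"dx": 0,"dy": 0,"dz": 0,"ax": 0,"ay": 0,"az": 0,"gripper": 0},
])

```text
clock: 4.72
eef_pos: [555.0, 11.0, 134.3]
tool_rot: [3.141, 0.001, 2.92]
force: [-0.8, 0.3, -1.1]
width: 0.0
gripper_force: 0.0
```

```bash
python3 - <<'E'
from h import *
im=grab('scene','scene1');np.savez('scene1.npz',**im);im=grab('top','top1');np.savez('top1.npz',**im)
s=ctrl.read_state();print(s['clock'],s['eef_pos'],s['force'])
E
python3 m.py 1|grep -A1 lid
```

```text
4.825 [555.06695477  10.94751137 134.28521736] [ 0.44539035 -0.08122265 -0.03484235]
top lid [324.9 200.4] 294 med [679.3  16.7 112.8] ray@112 [679.9  13.1 112. ]
top lid [372.8 213.3] 92 med [652.8 -81.2 112.3] ray@112 [651.  -81.2 112. ]
top lid [296.5 243. ] 14 med [595.9  70.6 112.6] ray@112 [595.9  71.6 112. ]
top lid [293.5 278. ] 330 med [525.5  78.5 112.1] ray@112 [527.3  79.1 112. ]
top deck rect ((563.4561157226562, -69.9122314453125), (300.2232666015625, 220.57371520996094), 77.43658447265625)
--
scene lid [289.  203.2] 33 med [485.5  48.9 111.8] ray@112 [485.5  48.4 112. ]
scene lid [312.3 244.3] 5316 med [605.4 -11.9 112.3] ray@112 [600.5 -10.  112. ]
  normal [ 0.003 -0.005  1.   ] angle 0.006 az 2.08 mean [598.9  -9.2 112.3] z 104.0 199.0
```

View pics/scene1.png

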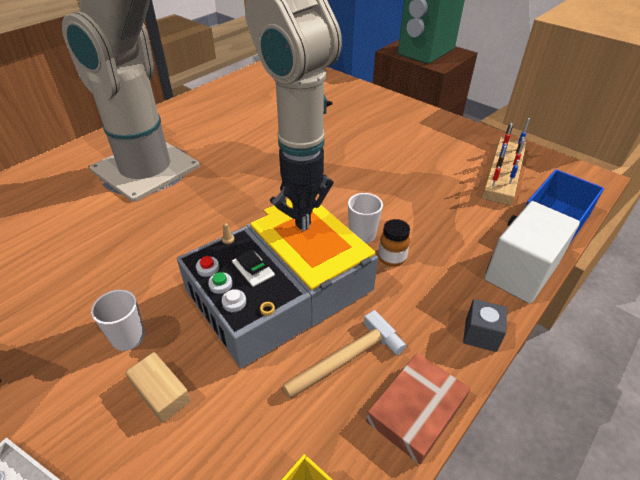

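The lid at (312,244) now looks flat (tilt about 0.006 rad). I'll press a little harder to be sure it is fully shut.

>>> step_arm([
  {"dx": 0,"dy": 0,"dz": 0.006,"ax": 0,"ay": 0,"az": 0,"gripper": 0},
  {"dx": 0,"dy": 0,"dz": 0.006,"ax": 0,"ay": 0,"az": 0,"gripper": 0},
  {"dx": 0,"dy": 0,"dz": 0,"ax": 0,"ay": 0,"az": 0,"gripper": 0},
])

```text
clock: 5.2
eef_pos: [555.2, 11.0, 133.8]
tool_rot: [3.141, 0.002, 2.92]
force: [-6.5, 0.5, 26.1]
width: -0.1
gripper_force: 13.2
```

>>> step_arm([
  {"dx": 0,"dy": 0,"dz": -0.08,"ax": 0,"ay": 0,"az": 0,"gripper": 0},
  {"dx": 0,"dy": 0,"dz": -0.08,"ax": 0,"ay": 0,"az": 0,"gripper": 0},
  {"dx": -0.051,"dy": -0.14,"dz": 0,"ax": 0,"ay": 0,"az": 0,"gripper": 0},
  {"dx": -0.051,"dy": -0.14,"dz": 0,"ax": 0,"ay": 0,"az": 0,"gripper": 0},
  {"dx": -0.051,"dy": -0.14,"dz": 0,"ax": 0,"ay": 0,"az": 0,"gripper": 0},
  {"dx": 0,"dy": 0,"dz": 0,"ax": 0,"ay": 0,"az": 0,"gripper": 0},
  {"dx": 0,"dy": 0,"dz": 0,"ax": 0,"ay": 0,"az": 0,"gripper": 0},
])

```text
clock: 6.08
eef_pos: [571.8, -121.4, 178.4]
tool_rot: [3.141, -0.0, 2.92]
force: [-0.2, 0.9, -0.4]
width: 0.2
gripper_force: 0.0
```

>>> step_arm([
  {"dx": 0,"dy": 0,"dz": 0.04,"ax": 0,"ay": 0,"az": 0,"gripper": 0},
  {"dx": 0,"dy": 0,"dz": 0.04,"ax": 0,"ay": 0,"az": 0,"gripper": 0},
  {"dx": 0,"dy": 0,"dz": 0.01,"ax": 0,"ay": 0,"az": 0,"gripper": 0},
  {"dx": 0,"dy": 0,"dz": 0.01,"ax": 0,"ay": 0,"az": 0,"gripper": 0},
  {"dx": 0,"dy": 0,"dz": 0.01,"ax": 0,"ay": 0,"az": 0,"gripper": 0},
  {"dx": 0,"dy": 0,"dz": 0.01,"ax": 0,"ay": 0,"az": 0,"gripper": 0},
  {"dx": 0,"dy": 0,"dz": 0.01,"ax": 0,"ay": 0,"az": 0,"gripper": 0},
  {"dx": 0,"dy": 0,"dz": 0.008,"ax": 0,"ay": 0,"az": 0,"gripper": 0},
  {"dx": 0,"dy": 0,"dz": 0,"ax": 0,"ay": 0,"az": 0,"gripper": 0},
])

```text
clock: 7.2
eef_pos: [571.9, -122.1, 137.1]
tool_rot: [-3.142, -0.0, 2.92]
force: [1.7, -0.2, 1.0]
width: 0.1
gripper_force: 0.8
```

>>> step_arm([
  {"dx": 0,"dy": 0,"dz": 0.004,"ax": 0,"ay": 0,"az": 0,"gripper": 0},
  {"dx": 0,"dy": 0,"dz": 0.004,"ax": 0,"ay": 0,"az": 0,"gripper": 0},
  {"dx": 0,"dy": 0,"dz": 0,"ax": 0,"ay": 0,"az": 0,"gripper": 0},
])

```text
clock: 7.58
eef_pos: [571.9, -122.1, 136.9]
tool_rot: [3.141, 0.001, 2.92]
force: [-2.5, 0.7, 17.3]
width: 0.1
gripper_force: 9.0
```

>>> step_arm([
  {"dx": 0,"dy": 0,"dz": -0.065,"ax": 0,"ay": 0,"az": 0,"gripper": 0},
  {"dx": 0,"dy": 0,"dz": -0.065,"ax": 0,"ay": 0,"az": 0,"gripper": 0},
  {"dx": 0.02,"dy": -0.073,"dz": 0,"ax": 0,"ay": 0,"az": 0,"gripper": 0},
  {"dx": 0.02,"dy": -0.073,"dz": 0,"ax": 0,"ay": 0,"az": 0,"gripper": 0},
  {"dx": 0.02,"dy": -0.073,"dz": 0,"ax": 0,"ay": 0,"az": 0,"gripper": 0},
  {"dx": 0,"dy": 0,"dz": 0,"ax": 0,"ay": 0,"az": 0,"gripper": 0},
  {"dx": 0,"dy": 0,"dz": 0,"ax": 0,"ay": 0,"az": 0,"gripper": 0},
])

```text
clock: 8.45
eef_pos: [540.1, -180.9, 173.5]
tool_rot: [3.141, -0.001, 2.921]
force: [0.4, 0.0, 0.5]
width: -0.1
gripper_force: 0.0
```

```bash
python3 - <<'E'
from h import *
im=grab('scene');np.savez('scene2.npz',**im)
cv2.imwrite('pics/s2.png',cv2.resize(cv2.cvtColor(im['color'][180:360,130:370],cv2.COLOR_RGB2BGR),None,fx=3,fy=3))
s=ctrl.read_state();print(s['clock'],s['eef_pos'],s['force'])
E
```

```text
8.5 [ 540.2825183  -180.61652498  173.53943775] [-0.69581069 -0.00809101  0.39583898]
```

View pics/s2.png

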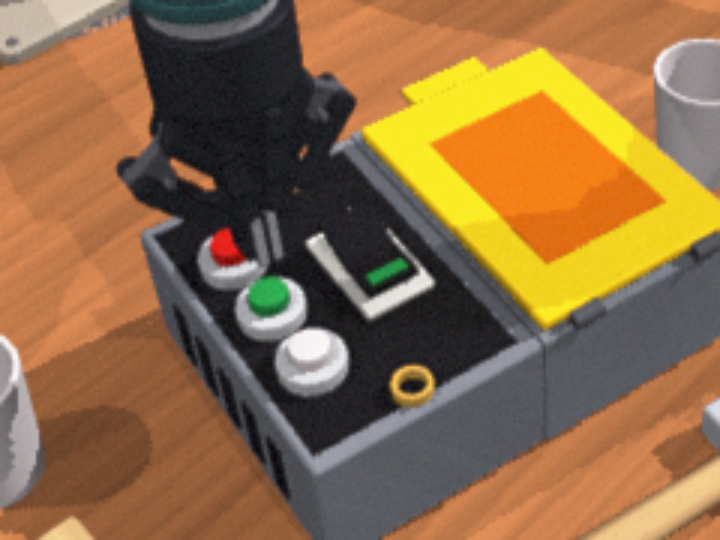

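The rocker's green bar at (388,270) in the crop is now down and level, and the lid is flat. The fingertips are over the green button at (268,297).

>>> step_arm([
  {"dx": 0,"dy": -0.003,"dz": 0.042,"ax": 0,"ay": 0,"az": 0,"gripper": 0},
  {"dx": 0,"dy": 0,"dz": 0.042,"ax": 0,"ay": 0,"az": 0,"gripper": 0},
  {"dx": 0,"dy": 0,"dz": 0.012,"ax": 0,"ay": 0,"az": 0,"gripper": 0},
  {"dx": 0,"dy": 0,"dz": 0.014,"ax": 0,"ay": 0,"az": 0,"gripper": 0},
  {"dx": 0,"dy": 0,"dz": 0.014,"ax": 0,"ay": 0,"az": 0,"gripper": 0},
  {"dx": 0,"dy": 0,"dz": 0,"ax": 0,"ay": 0,"az": 0,"gripper": 0},
  {"dx": 0,"dy": 0,"dz": 0,"ax": 0,"ay": 0,"az": 0,"gripper": 0},
])

```text
clock: 9.38
eef_pos: [539.2, -182.6, 137.9]
tool_rot: [3.141, -0.001, 2.92]
force: [-4.7, 2.9, 13.5]
width: 0.2
gripper_force: 6.4
```

Tip height is 115.9 mm at 13.5 N, so the button is fully in. I'll hold it for two or three more rows, then release.

>>> step_arm([
  {"dx": 0,"dy": 0,"dz": 0,"ax": 0,"ay": 0,"az": 0,"gripper": 0},
  {"dx": 0,"dy": 0,"dz": 0,"ax": 0,"ay": 0,"az": 0,"gripper": 0},
  {"dx": 0,"dy": 0,"dz": -0.1,"ax": 0,"ay": 0,"az": 0,"gripper": 0},
  {"dx": 0,"dy": 0,"dz": -0.15,"ax": 0,"ay": 0,"az": 0,"gripper": 0},
  {"dx": 0,"dy": 0,"dz": -0.15,"ax": 0,"ay": 0,"az": 0,"gripper": 0},
  {"dx": 0,"dy": 0,"dz": -0.15,"ax": 0,"ay": 0,"az": 0,"gripper": 0},
  {"dx": 0,"dy": 0,"dz": 0,"ax": 0,"ay": 0,"az": 0,"gripper": 0},
  {"dx": 0,"dy": 0,"dz": 0,"ax": 0,"ay": 0,"az": 0,"gripper": 0},
])

```text
clock: 10.38
eef_pos: [539.5, -183.0, 301.1]
tool_rot: [3.142, -0.0, 2.92]
force: [-0.7, -0.1, -0.7]
width: -0.1
gripper_force: 0.0
```

```bash
python3 - <<'E'
from h import *
for n in('scene','top'):
    im=grab(n,n+'3');np.savez(n+'3.npz',**im)
s=ctrl.read_state();print(s['clock'],s['eef_pos'],s['force'])
E
python3 m.py 3|grep -E -A1 'scene (lid|green|red|white)'
```

```text
10.475 [ 539.00779653 -182.81508922  300.15260233] [ 0.71156157 -0.86179257  0.0841668 ]
scene green [258.5 270. ] 73 med [ 575.1 -122.   115.2] ray@122 [ 579.8 -126.1  122. ]
scene green [219.1 278.1] 141 med [ 542.4 -183.   121.5] ray@122 [ 543.3 -183.   122. ]
scene red [206.1 261.6] 134 med [ 495.9 -172.1  121.2] ray@122 [ 496.6 -172.8  122. ]
scene white [363.4 204.2] 131 med [583.6 167.6  89.6] ray@122 [607.8 135.7 122. ]
scene white [211.3 266.6] 92 med [ 505.6 -169.   111.8] ray@122 [ 512.8 -174.6  122. ]
scene white [253.4 274.2] 226 med [ 581.4 -132.7  105.8] ray@122 [ 580.5 -138.6  122. ]
scene white [223.8 283.3] 109 med [ 551.6 -179.3  111.6] ray@122 [ 558.3 -185.4  122. ]
scene white [235.1 297.8] 264 med [ 593.  -191.6  114.8] ray@122 [ 595.7 -193.7  122. ]
scene lid [310.6 240.1] 6082 med [592.7  -2.5 112.3] ray@112 [590.8  -3.6 112. ]
  normal [ 0.001 -0.004  1.   ] angle 0.004 az 1.781 mean [588.6  -2.4 112.2] z 104.0 116.0
```

View pics/scene3.png

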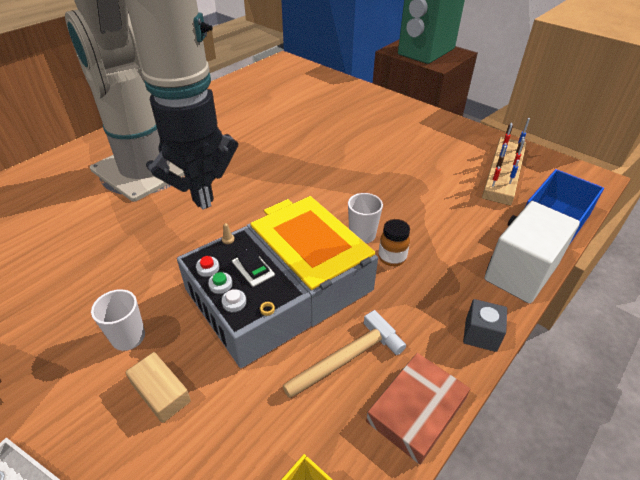

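The picture shows the lid flat at (312,240), the green bar level at 115 mm at (258,270) and the green button back out at (219,278). The cone, ring, cups, jar, block and hammer are where they were, and the arm is clear.

```bash
python3 -c "
from cell import ctrl
print(ctrl.finish_job())"
```

```text
the job is handed in; nothing more can be done
None
```

I pushed the lid fully shut, switched the rocker on, and pressed the green button fully in for about half a second before letting it go; the other objects look unmoved in the last picture, and I handed the job in at about 10.5 s (no verdict was shown).

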